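Load the specimen warmer and set its thermostat

ROBOT

A 6-joint arm with a two-finger parallel gripper is mounted at the origin on the work surface. World frame = base frame: x ahead of the robot, y to its left, z up, the work surface at z = 0. Lengths are in m, angles in rad, forces in N, time in s.
With the tool pointing down it reaches from about 0.425 to 0.925 m from the base axis. Payload 12.5 kg.
Tool frame: the origin (TCP) lies between the finger pads, 19 mm behind the fingertips; this is the grasp point; z points along the fingers, y is the line along which they close (so a half turn about z gives the same grasp; the last joint's range is limited). The gripper opens to 85 mm and grips with 20 to 120 N. Pads are 22 mm wide; open, the fingers measure 114 mm over their backs; the gripper's body (76 mm by 85 mm) begins 54 mm behind the grasp point. The pads swing forward as they close: fully open they stand 13 mm farther back than shut.
Start: joints at [1.08, 0.491, 1.559, -0, 1.092, -0.106], TCP at [0.235, 0.579, 0.25] pointing down, gripper open.
Joint ranges: [-3.1, 3.1], [-0.84, 2.19], [0.05, 2.79], [-1.13, 4.28], [0.06, 2.93], [-2.69, 2.69]. Speed limits (rad/s): [2.22, 2.22, 2.79, 3.14, 3.14, 3.14].

INTERFACE

Orientations are given as a unit quaternion [w, x, y, z].
In Python, from plant import bot, imaging gives the robot as it stands. The module is installed in compiled form; this text tells all that it offers.
- The arm moves only by the tool drive_tool, never from a script. Its argument "plan" is a list of rows, each an object of numbers: "grip": the finger opening in cm, from 0 to 8.54; "x", "y", "z": the shift along the tool's x, y, z in cm; "rx", "ry", "rz": the turn, a rotation vector about the tool's x, y, z in rad. In form: [{"grip": .., "x": .., "y": .., "z": .., "rx": .., "ry": .., "rz": ..}, ...]. A call has 1 to 10 rows; each row is the pose to reach, as a shift and turn from the pose commanded when the call began, along the tool's axes at that moment; what a row does not reach only later rows make up. A row lasts 1/10 s, in which the tool goes at most 50 mm and 8.59 degrees, less where a joint would pass 70% of its speed; a pose out of reach is approached as far as the arm can. A call with a gripper value outside its range is refused whole. The fingers move at their own pace and stop on an object; the grip force is fixed at half the most. Time passes only in rows, so rows that repeat a pose let the fingers close. It gives the time, the measured TCP pose, the force, the opening and the grip force at its end, in the units of the state.
- bot.sense(): the state, without advancing time (a new reading comes with each control period).
- imaging.grab_frame(name): name is "side" or "top"; returns (picture, depth): 480x640x3 uint8, red, green, blue; 480x640 float32, m along the optical axis (not along the pixel's ray), 0 where there is no reading.
- imaging.get_calibration(name): a dict with "fx", "fy", "cx", "cy" (pixels), "rvec" (rotation vector, rad) and "tvec" (3), from world to camera coordinates, as OpenCV has them. Camera axes: x right, y down, z forward; pixel columns grow to the right and rows downward; lengths in m; the calibration is good to about 2 mm. A picture is of the moment at which its call begins. get_calibration takes no time and is no camera call.
- bot.job_done(): hands the job in; it is judged then, once.
The state is a dict: "time": time; "joint_pos": joint angles; "dq": joint speeds; "tau": joint torques, N m; "eef_pos": TCP position; "ee_rot": TCP orientation; "wrist_force": force on the tool from outside, world axes, zero at the start; "torque": the same for the moment, N m; "finger_gap": finger opening in m; "finger_force": force on a finger pad.
Only numpy, scipy, OpenCV 4.12 (cv2) and the standard library are available. Lean on these libraries where they do the work, as an engineer would, in place of code of your own. Each camera call takes 0.05 s, during which the arm holds its last target. There are 200 camera calls.

TASK

Start the warming run on the microscopy bench: stand the amber specimen jar upright in the open well of the warmer, lay the white slide box flat in the blue tray so that it stays cool, and turn the warmer's black thermostat knob until its white pointer points at the red tab on the scale. Set the jar and the box down gently rather than dropping them, and leave the red tab and the other things on the bench where they are.

Things in the scene. Friction and masses are not known exactly. Their poses are not given: they have to be found in the camera images.
- warmer: Cream-coloured specimen warmer, a fixed box 180 (x) x 280 (y) x 55 mm high. Origin: centre of its underside, on the table. Its +y half has an open square well, its -y half the flat control panel with the thermostat, whose axis is vertical and stands at (0, -70) mm in this frame.
- well_floor (a point): Centre of the well's floor, in the warmer's axes. The well is 100 x 100 mm inside and 25 mm deep (floor 30 mm, rim 55 mm above the table).
- thermostat (a joint): Black thermostat knob: a bar 50 mm long, 14 mm thick, from 12 to 44 mm above the warmer's top, on a round skirt 54 mm across. Vertical axis. Angle in rad, 0 to 4.71, growing clockwise seen from above; stays where left. At value v the bar's white pointer end points along the angle 2.356 - v about the warmer's z axis (from its +x, counter-clockwise positive).
- knob_grip (a point): On the knob's axis, 36 mm above the warmer's top, a good height for the TCP when gripping the bar across its 14 mm. x axis along the bar towards the pointer end, y axis across it.
- pointer (a point): Point on the knob, 30 mm from its axis in the direction of the white pointer line (the line runs along one half of the bar's top and down that end).
- tab_ring (a joint): Stiff ring under the knob that carries the red tab, which marks the wanted setting. Same zero and sense as joint thermostat: the knob is set right when both values are equal. To be left alone.
- tab (a point): Point on the ring 30 mm from the knob's axis in the direction of the red tab (tab 13 mm radially, 7 mm wide, its top 6 mm above the warmer's top, from 28 to 41 mm off the axis). White ticks, one every 27 degrees, lie outside it on a black scale plate.
- cool_tray: Blue plastic tray, fixed, 170 (x) x 150 (y) x 30 mm high outside, walls and floor 5 mm thick. Origin: centre of its underside.
- cool_tray_in (a point): Centre of the tray's inner floor, 5 mm above the table; inside 160 x 140 mm.
- jar: Amber glass specimen jar with a black cap and a paper label, round, 44 mm across, 70 mm high, 80 to 170 g, standing. Origin: centre of its underside, z up.
- slide_box: White closed slide box with a pale blue label on top, 84 (x) x 34 (y) x 30 mm high, 55 to 115 g, lying flat. Origin: centre of its underside, x along its length, z up.
- gel_bottle: Bystander: clear hand-gel bottle with a green label, 56 mm across, 130 mm high. Origin: centre of its underside.
- petri: Bystander: closed petri dish, 90 mm across, 18 mm high. Origin: centre of its underside.
- forceps: Bystander: steel forceps lying flat, about 125 mm long, 6 mm high. Origin: near the middle, on the table, x along the length.
- beaker: Bystander: glass beaker, 60 mm across, 70 mm high. Origin: centre of its underside.

How it is judged:
At the end, for the whole second after the job is handed in: The jar stands upright (within 0.15 rad) on the floor of the warmer's well, the slide box lies flat (within 0.15 rad) on the floor of the blue tray, both at rest; the knob's pointer is within 0.12 rad (7 degrees) of the middle of the red tab and the knob is still (x of jar in the frame of well_floor between -0.035 and 0.035 m and y of jar in the frame of well_floor between -0.035 and 0.035 m and z of jar in the frame of well_floor between -0.005 and 0.005 m and angle between each of jar, slide_box's own z axis and vertical below 0.15 rad and linear speed of each of jar, slide_box below 0.02 m/s and x of slide_box in the frame of cool_tray_in between -0.07 and 0.07 m and y of slide_box in the frame of cool_tray_in between -0.06 and 0.06 m and z of slide_box in the frame of cool_tray_in between -0.004 and 0.004 m and horizontal distance between pointer and tab below 0.0036 m and velocity of joint thermostat between -0.05 and 0.05 rad/s); the robot touches nothing.
It fails at once if the jar or the slide box is dropped or pressed hard into its place (over 40 N) (contact force between jar and warmer above 40 N or contact force between slide_box and cool_tray above 40 N).
It fails at once if the red tab is shifted (over 3 mm) (distance of tab from where it was at the start of the episode above 0.003 m).
It fails at once if a bystander (gel bottle, petri dish, forceps, beaker) is moved by over 20 mm (distance of any of gel_bottle, petri, forceps, beaker from where it was at the start of the episode above 0.02 m).
It also fails if it takes over 67 s, if anything falls off the work surface, if the arm or the gripper's body presses on something with over 40 N, if the wrist force passes 120 N, or if a joint passes its speed limit or range.

## Working session

There is one attempt and no reset: what is moved stays moved. The work goes in short steps, Python scripts to look and compute and a tool call to move; the robot and the scene stay as the last step left them, time stands still between calls to the robot, and variables do not carry over. Pictures are saved under pics/ and viewed, at most 10 in all, crops included, and the job is handed in when it is done.

Besides the shell and the picture viewer there is one more tool, called as name(argument=value, ...) on one line, values as JSON. drive_tool: Moves the arm, as the interface text tells. Its arguments: {"type":"object","properties":{"plan":{"type":"array","items":{"type":"object","properties":{"grip":{"type":"number"},"x":{"type":"number"},"y":{"type":"number"},"z":{"type":"number"},"rx":{"type":"number"},"ry":{"type":"number"},"rz":{"type":"number"}}}}},"required":["plan"]}

```bash
mkdir -p pics; cat > h.py <<'E'
import numpy as np, cv2
from plant import bot, imaging
def cal(n):
    c=imaging.get_calibration(n); R=cv2.Rodrigues(np.array(c["rvec"],float))[0]; return c,R,np.array(c["tvec"],float).ravel()
def ray(n,u,v,z):
    c,R,t=cal(n); d=R.T@np.array([(u-c["cx"])/c["fx"],(v-c["cy"])/c["fy"],1]); o=-R.T@t
    return o+d*(z-o[2])/d[2]
def cloud(n,D):
    c,R,t=cal(n); v,u=np.indices(D.shape); P=np.stack([(u-c["cx"])/c["fx"]*D,(v-c["cy"])/c["fy"]*D,D],-1)
    return (P-t)@R
def proj(n,p):
    c,R,t=cal(n); q=R@np.array(p,float)+t; return c["fx"]*q[0]/q[2]+c["cx"],c["fy"]*q[1]/q[2]+c["cy"]
E
python3 - <<'E'
from h import *
for n in("top","side"):
    I,D=imaging.grab_frame(n); cv2.imwrite(f"pics/{n}0.png",I[:,:,::-1]); np.savez(f"{n}0.npz",I=I,D=D)
    c,R,t=cal(n); print(n,-R.T@t,c["fx"])
print(bot.sense())
E
```

```text
top [ 0.52727504 -0.0131996   0.99455693] 483.4907086942948
side [0.58809689 0.81784753 0.77103858] 602.6041263107905
{'time': 0.1, 'joint_pos': array([ 1.08037455e+00,  4.91491813e-01,  1.55939033e+00, -3.04192215e-05,
        1.09171815e+00, -1.05587452e-01]), 'dq': array([ 0.00116902,  0.00052468, -0.00346461, -0.00051849, -0.00310052,
       -0.00114788]), 'tau': array([ 3.34097225e-03, -6.19441581e+01, -2.62027466e+01, -2.31750107e-05,
        2.85230315e-03, -2.07035907e-05]), 'eef_pos': array([0.23451803, 0.579132  , 0.24949018]), 'ee_rot': array([-1.35028779e-04,  1.91225093e-01,  9.81546081e-01, -4.85574192e-04]), 'wrist_force': array([ 0.11736631, -0.01367043, -0.49969424]), 'torque': array([ 0.00156199, -0.02437519, -0.02363973]), 'finger_force': 0.0, 'finger_gap': 0.08521614194460243}
```

View pics/top0.png

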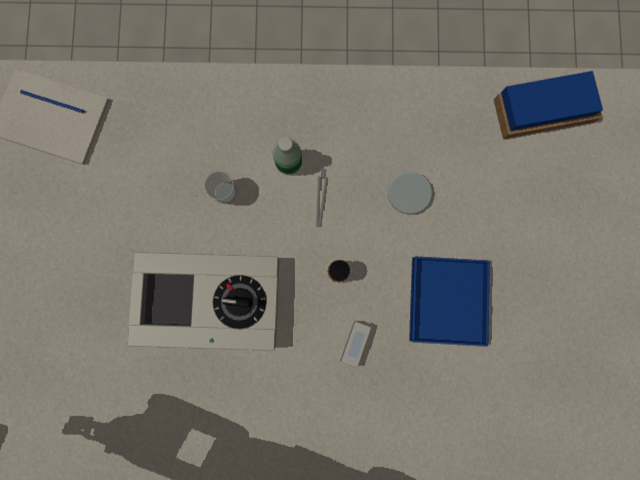

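View pics/side0.png

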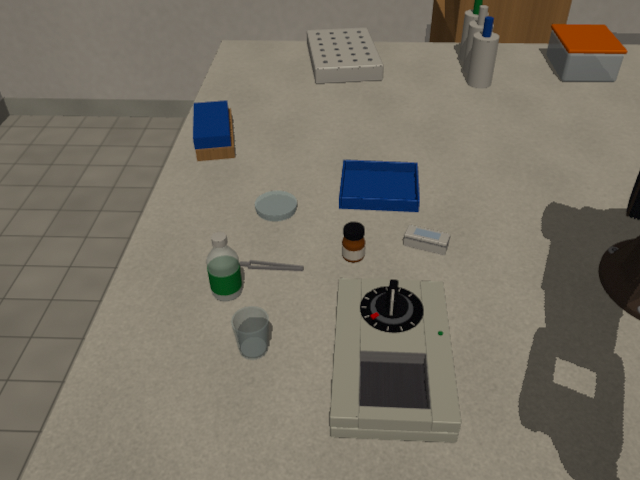

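Top view (up is +x, left is +y): the warmer is centred near (204,301) with its well at (167,300). The knob is at (240,301), with its pointer to the left and the red tab at (229,287). The jar is at (339,270), the box at (356,344) and the tray at (450,301). The side view agrees.

```bash
cat > m.py <<'E'
from h import *
d=np.load("top0.npz"); I,D=d["I"],d["D"]; P=cloud("top",D); hsv=cv2.cvtColor(I,cv2.COLOR_RGB2HSV); Z=P[...,2]
def roi(u0,v0,u1,v1):
    m=np.zeros(D.shape,bool); m[v0:v1,u0:u1]=True; return m&(D>0)
def show(name,m):
    q=P[m]; r=cv2.minAreaRect((q[:,:2]*1000).astype(np.float32)); print(name,m.sum(),"med z",np.median(q[:,2]).round(4),"rect mm",np.round(r[0],1),np.round(r[1],1),round(r[2],1))
print("table z",np.median(Z[roi(300,380,400,430)]))
show("jar",roi(315,245,365,295)&(Z>.06))
show("box",roi(330,310,385,375)&(Z>.022))
show("tray",roi(395,240,505,360)&(Z>.02))
show("warmer",roi(110,235,295,365)&(Z>.045)&(Z<.064))
show("well",roi(140,270,200,335)&(Z<.04)&(Z>.02))
show("knob",roi(205,265,275,335)&(Z>.085))
show("gel",roi(260,125,310,185)&(Z>.03)); show("beaker",roi(195,165,245,210)&(Z>.02)); show("petri",roi(380,165,440,220)&(Z>.01))
red=roi(205,265,275,335)&((hsv[...,0]<8)|(hsv[...,0]>172))&(hsv[...,1]>150)&(hsv[...,2]>70)
show("tab",red); v,u=np.nonzero(red); print(ray("top",u.mean(),v.mean(),.061))
wh=roi(212,270,268,332)&(I.min(-1)>130)&(Z>.085); show("ptr",wh); v,u=np.nonzero(wh); print(u.mean(),v.mean())
# side view box top and jar cap for check
d=np.load("side0.npz"); Is,Ds=d["I"],d["D"]; Ps=cloud("side",Ds)
for n,(u0,v0,u1,v1),z0,z1 in(("jar",(335,215,375,265),.06,.08),("box",(398,220,455,256),.022,.04),("knob",(355,270,425,335),.085,.11),("warmer",(325,270,465,445),.045,.064),("tray",(330,150,430,215),.02,.04)):
    q=Ps[v0:v1,u0:u1].reshape(-1,3); q=q[(q[:,2]>z0)&(q[:,2]<z1)]; r=cv2.minAreaRect((q[:,:2]*1000).astype(np.float32)); print("side",n,len(q),np.median(q[:,2]).round(4),np.round(r[0],1),np.round(r[1],1),round(r[2],1))
hs=cv2.cvtColor(Is,cv2.COLOR_RGB2HSV); m=((hs[...,0]<8)|(hs[...,0]>172))&(hs[...,1]>150)&(hs[...,2]>70); m[:280]=0;m[335:]=0;m[:,:355]=0;m[:,425:]=0
v,u=np.nonzero(m); print("side tab",len(u),ray("side",u.mean(),v.mean(),.061))
cv2.imwrite("pics/knob.png",np.hstack([cv2.resize(I[262:340,202:280,::-1],(400,400),interpolation=2),cv2.resize(Is[270:340,355:425,::-1],(400,400),interpolation=2)]))
E
python3 m.py
```

```text
table z 0.00044494604359534694
jar 338 med z 0.0703 rect mm [577.9 -61.1] [37.8 38.3] 45.8
box 766 med z 0.0305 rect mm [435.  -97.5] [34.4 84.1] 70.8
tray 1045 med z 0.0292 rect mm [ 522.6 -285.2] [151.2 170.1] 87.6
warmer 10525 med z 0.0559 rect mm [515.6 200.4] [281.5 180.2] 89.1
well 2421 med z 0.0313 rect mm [516.6 273.3] [93.6 98.3] 89.3
knob 215 med z 0.0992 rect mm [514.7 129.9] [50.2 13.8] 83.7
gel 814 med z 0.0903 rect mm [802.5  43.6] [51.4 56.2] 11.0
beaker 520 med z 0.055 rect mm [739.4 175. ] [57.5 58.3] 86.0
petri 1487 med z 0.0183 rect mm [ 743.2 -207.2] [88.7 89. ] 24.3
tab 27 med z 0.0612 rect mm [543.5 150. ] [12.9  7. ] 48.5
[0.54339594 0.15018248 0.061     ]
ptr 7 med z 0.1013 rect mm [517.  143.8] [19.   0.6] 83.7
228.28571428571428 300.57142857142856
side jar 299 0.0689 [578.5 -61.7] [41.3 38.8] 72.8
side box 592 0.0293 [435.3 -98. ] [38.8 84.2] 70.4
side knob 239 0.0977 [515.5 129.6] [53.7 13.9] 83.8
side warmer 12933 0.0547 [516.2 197.5] [286.2 180.6] 89.0
side tray 894 0.0269 [ 522.3 -286.2] [159.6 170.1] 87.6
side tab 39 [0.54404646 0.15052316 0.061     ]
```

View pics/knob.png

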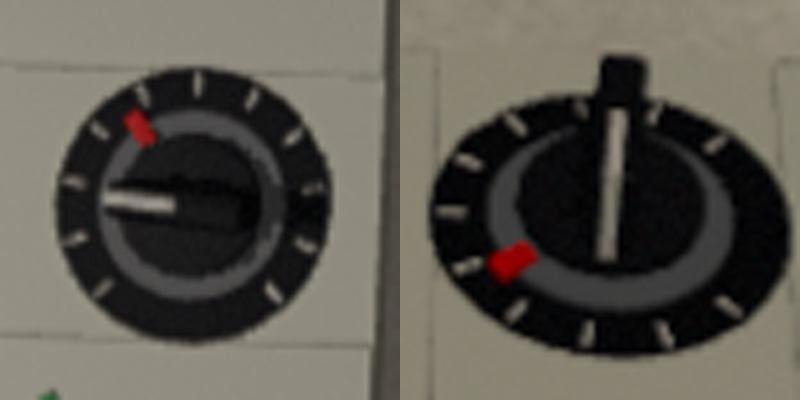

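The measurements match the given sizes. The pointer is at about 83.7° and the tab at about 35.5° (world), so the knob needs about 48° clockwise. Next I'll work out the move to the jar.

```bash
cat >> h.py <<'E'
from scipy.spatial.transform import Rotation as Ro
def to(p,yaw=None):
    s=bot.sense(); q=s["ee_rot"]; R=Ro.from_quat(np.roll(q,-1)).as_matrix()
    psi=np.degrees(np.arctan2(R[1,1],R[0,1])); print("t",round(s["time"],2),"pos",s["eef_pos"].round(4),"yaw",psi.round(1),"F",s["wrist_force"].round(1),"gap",round(s["finger_gap"],4),"tilt",np.degrees(np.arccos(-R[2,2])).round(2))
    print("shift cm",(R.T@(np.array(p)-s["eef_pos"])*100).round(2), "rz",None if yaw is None else np.radians(psi-yaw).round(3))
E
python3 -c "
from h import *
to([.578,-.0613,.13])"
```

```text
t 0.1 pos [0.2345 0.5791 0.2495] yaw 68.0 F [ 0.1 -0.  -0.5] gap 0.0852 tilt 0.06
shift cm [-55.88 -46.45  11.99] rz None
```

drive_tool(plan=[{"x": -55.9,"y": -46.5,"z": 8,"grip": 8.5},{"x": -55.9,"y": -46.5,"z": 8,"grip": 8.5},{"x": -55.9,"y": -46.5,"z": 8,"grip": 8.5},{"x": -55.9,"y": -46.5,"z": 8,"grip": 8.5},{"x": -55.9,"y": -46.5,"z": 8,"grip": 8.5},{"x": -55.9,"y": -46.5,"z": 8,"grip": 8.5},{"x": -55.9,"y": -46.5,"z": 8,"grip": 8.5},{"x": -55.9,"y": -46.5,"z": 8,"grip": 8.5},{"x": -55.9,"y": -46.5,"z": 8,"grip": 8.5},{"x": -55.9,"y": -46.5,"z": 8,"grip": 8.5}])

```text
schema error: expected keys grip, x, y, z, rx, ry, rz
```

```bash
python3 -c "
from h import *
to([.578,-.0613,.13])"
```

```text
t 0.1 pos [0.2345 0.5791 0.2495] yaw 68.0 F [ 0.1 -0.  -0.5] gap 0.0852 tilt 0.06
shift cm [-55.88 -46.45  11.99] rz None
```

All seven keys are required in each row.

drive_tool(plan=[{"grip": 8.5,"x": -55.9,"y": -46.5,"z": 8,"rx": 0,"ry": 0,"rz": 0},{"grip": 8.5,"x": -55.9,"y": -46.5,"z": 8,"rx": 0,"ry": 0,"rz": 0},{"grip": 8.5,"x": -55.9,"y": -46.5,"z": 8,"rx": 0,"ry": 0,"rz": 0},{"grip": 8.5,"x": -55.9,"y": -46.5,"z": 8,"rx": 0,"ry": 0,"rz": 0},{"grip": 8.5,"x": -55.9,"y": -46.5,"z": 8,"rx": 0,"ry": 0,"rz": 0},{"grip": 8.5,"x": -55.9,"y": -46.5,"z": 8,"rx": 0,"ry": 0,"rz": 0},{"grip": 8.5,"x": -55.9,"y": -46.5,"z": 8,"rx": 0,"ry": 0,"rz": 0},{"grip": 8.5,"x": -55.9,"y": -46.5,"z": 8,"rx": 0,"ry": 0,"rz": 0},{"grip": 8.5,"x": -55.9,"y": -46.5,"z": 8,"rx": 0,"ry": 0,"rz": 0},{"grip": 8.5,"x": -55.9,"y": -46.5,"z": 8,"rx": 0,"ry": 0,"rz": 0}])

```text
time: 1.1
eef_pos: [0.47, 0.1394, 0.1951]
ee_rot: [-0.0, 0.191, 0.982, 0.0]
wrist_force: [0.2, 1.3, 0.7]
finger_gap: 0.0849
finger_force: 0.0
```

```bash
python3 -c "
from h import *
to([.578,-.0613,.13])"
```

```text
t 1.1 pos [0.47   0.1394 0.1951] yaw 68.0 F [0.2 1.3 0.7] gap 0.0849 tilt 0.01
shift cm [-17.54 -14.55   6.5 ] rz None
```

drive_tool(plan=[{"grip": 8.5,"x": -17.5,"y": -14.5,"z": 6.5,"rx": 0,"ry": 0,"rz": 0},{"grip": 8.5,"x": -17.5,"y": -14.5,"z": 6.5,"rx": 0,"ry": 0,"rz": 0},{"grip": 8.5,"x": -17.5,"y": -14.5,"z": 6.5,"rx": 0,"ry": 0,"rz": 0},{"grip": 8.5,"x": -17.5,"y": -14.5,"z": 6.5,"rx": 0,"ry": 0,"rz": 0},{"grip": 8.5,"x": -17.5,"y": -14.5,"z": 6.5,"rx": 0,"ry": 0,"rz": 0},{"grip": 8.5,"x": -17.5,"y": -14.5,"z": 6.5,"rx": 0,"ry": 0,"rz": 0},{"grip": 8.5,"x": -17.5,"y": -14.5,"z": 6.5,"rx": 0,"ry": 0,"rz": 0},{"grip": 8.5,"x": -17.5,"y": -14.5,"z": 6.5,"rx": 0,"ry": 0,"rz": 0}])

```text
time: 1.9
eef_pos: [0.5768, -0.058, 0.1304]
ee_rot: [-0.0, 0.191, 0.982, 0.0]
wrist_force: [0.2, 0.1, 0.3]
finger_gap: 0.085
finger_force: 0.0
```

```bash
python3 -c "
from h import *
to([.578,-.0613,.044])"
```

```text
t 1.9 pos [ 0.5768 -0.058   0.1304] yaw 68.0 F [0.2 0.1 0.3] gap 0.085 tilt 0.03
shift cm [-0.24 -0.26  8.64] rz None
```

drive_tool(plan=[{"grip": 8.5,"x": -0.2,"y": -0.3,"z": 3,"rx": 0,"ry": 0,"rz": 0},{"grip": 8.5,"x": -0.2,"y": -0.3,"z": 6,"rx": 0,"ry": 0,"rz": 0},{"grip": 8.5,"x": -0.2,"y": -0.3,"z": 8.6,"rx": 0,"ry": 0,"rz": 0},{"grip": 8.5,"x": -0.2,"y": -0.3,"z": 8.6,"rx": 0,"ry": 0,"rz": 0},{"grip": 4.0,"x": -0.2,"y": -0.3,"z": 8.6,"rx": 0,"ry": 0,"rz": 0},{"grip": 4.0,"x": -0.2,"y": -0.3,"z": 8.6,"rx": 0,"ry": 0,"rz": 0},{"grip": 4.0,"x": -0.2,"y": -0.3,"z": 8.6,"rx": 0,"ry": 0,"rz": 0},{"grip": 4.0,"x": -0.2,"y": -0.3,"z": 8.6,"rx": 0,"ry": 0,"rz": 0},{"grip": 4.0,"x": -0.2,"y": -0.3,"z": 8.6,"rx": 0,"ry": 0,"rz": 0},{"grip": 4.0,"x": -0.2,"y": -0.3,"z": 8.6,"rx": 0,"ry": 0,"rz": 0}])

```text
time: 2.9
eef_pos: [0.5786, -0.0623, 0.0464]
ee_rot: [0.001, 0.191, 0.982, 0.0]
wrist_force: [-2.4, 0.7, 11.0]
finger_gap: 0.0413
finger_force: 59.2
```

drive_tool(plan=[{"grip": 4.0,"x": 0,"y": 0,"z": 0,"rx": 0,"ry": 0,"rz": 0},{"grip": 4.0,"x": 0,"y": 0,"z": 0,"rx": 0,"ry": 0,"rz": 0},{"grip": 4.0,"x": 0,"y": 0,"z": 0,"rx": 0,"ry": 0,"rz": 0}])

```text
time: 3.2
eef_pos: [0.5785, -0.0623, 0.0464]
ee_rot: [0.001, 0.191, 0.982, 0.0]
wrist_force: [-2.5, 1.0, 13.2]
finger_gap: 0.0413
finger_force: 59.2
```

```bash
python3 - <<'E'
from h import *
to([.578,-.0613,.044])
I,D=imaging.grab_frame("side"); u,v=map(int,proj("side",[.578,-.06,.06]))
cv2.imwrite("pics/grip1.png",cv2.resize(I[v-60:v+60,u-70:u+70,::-1],(700,600),interpolation=2))
E
```

```text
t 3.2 pos [ 0.5785 -0.0623  0.0464] yaw 68.0 F [-2.5  1.  13.2] gap 0.0413 tilt 0.15
shift cm [0.08 0.07 0.24] rz None
```

View pics/grip1.png

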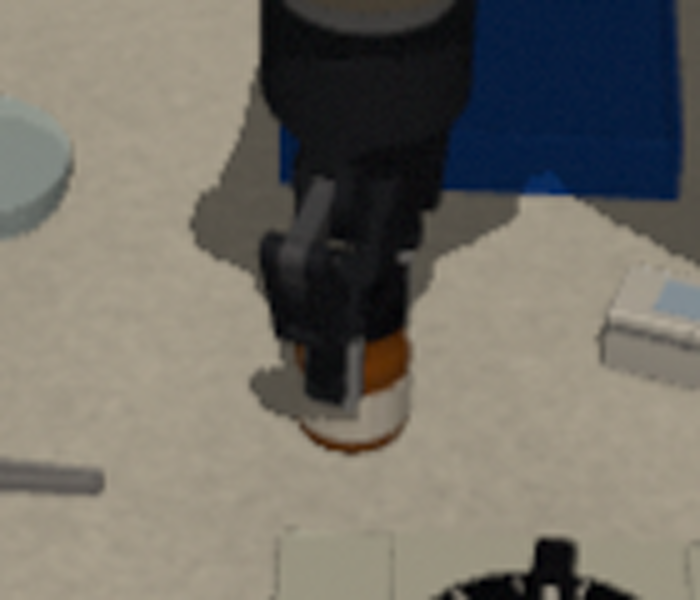

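The fingers hold the jar upright, around its label and body (jar base at crop pixel (355,450)). Lifting.

drive_tool(plan=[{"grip": 4.0,"x": 0,"y": 0,"z": -0.5,"rx": 0,"ry": 0,"rz": 0},{"grip": 4.0,"x": 0,"y": 0,"z": -2,"rx": 0,"ry": 0,"rz": 0},{"grip": 4.0,"x": 0,"y": 0,"z": -5,"rx": 0,"ry": 0,"rz": 0},{"grip": 4.0,"x": 0,"y": 0,"z": -8,"rx": 0,"ry": 0,"rz": 0},{"grip": 4.0,"x": 0,"y": 0,"z": -11,"rx": 0,"ry": 0,"rz": 0},{"grip": 4.0,"x": 0,"y": 0,"z": -13,"rx": 0,"ry": 0,"rz": 0},{"grip": 4.0,"x": 0,"y": 0,"z": -13,"rx": 0,"ry": 0,"rz": 0},{"grip": 4.0,"x": 0,"y": 0,"z": -13,"rx": 0,"ry": 0,"rz": 0}])

```text
time: 4.05
eef_pos: [0.5777, -0.0623, 0.1744]
ee_rot: [0.0, 0.191, 0.982, 0.0]
wrist_force: [-0.4, 0.6, -0.8]
finger_gap: 0.0409
finger_force: 59.9
```

```bash
python3 -c "
from h import *
to([.5166,.2705,.175])"
```

```text
t 4.05 pos [ 0.5777 -0.0623  0.1744] yaw 68.0 F [-0.4  0.6 -0.8] gap 0.0409 tilt 0.04
shift cm [18.16 28.55 -0.06] rz None
```

drive_tool(plan=[{"grip": 4.0,"x": 2,"y": 3.1,"z": 0,"rx": 0,"ry": 0,"rz": 0},{"grip": 4.0,"x": 4.6,"y": 7.2,"z": 0,"rx": 0,"ry": 0,"rz": 0},{"grip": 4.0,"x": 7.2,"y": 11.3,"z": 0,"rx": 0,"ry": 0,"rz": 0},{"grip": 4.0,"x": 9.8,"y": 15.4,"z": 0,"rx": 0,"ry": 0,"rz": 0},{"grip": 4.0,"x": 12.4,"y": 19.5,"z": 0,"rx": 0,"ry": 0,"rz": 0},{"grip": 4.0,"x": 15,"y": 23.6,"z": 0,"rx": 0,"ry": 0,"rz": 0},{"grip": 4.0,"x": 17,"y": 26.7,"z": 0,"rx": 0,"ry": 0,"rz": 0},{"grip": 4.0,"x": 18.2,"y": 28.5,"z": 0,"rx": 0,"ry": 0,"rz": 0},{"grip": 4.0,"x": 18.2,"y": 28.5,"z": 3,"rx": 0,"ry": 0,"rz": 0},{"grip": 4.0,"x": 18.2,"y": 28.5,"z": 5,"rx": 0,"ry": 0,"rz": 0}])

```text
time: 5.05
eef_pos: [0.515, 0.2708, 0.1218]
ee_rot: [-0.001, 0.19, 0.982, -0.001]
wrist_force: [-0.7, -0.1, -0.7]
finger_gap: 0.0414
finger_force: 59.9
```

drive_tool(plan=[{"grip": 4.0,"x": 0,"y": 0,"z": 0,"rx": 0,"ry": 0,"rz": 0},{"grip": 4.0,"x": 0,"y": 0,"z": 0,"rx": 0,"ry": 0,"rz": 0},{"grip": 4.0,"x": 0,"y": 0,"z": 0,"rx": 0,"ry": 0,"rz": 0}])

```text
time: 5.35
eef_pos: [0.5166, 0.2701, 0.1249]
ee_rot: [0.0, 0.191, 0.982, 0.0]
wrist_force: [-0.9, 0.2, -0.3]
finger_gap: 0.0411
finger_force: 59.9
```

```bash
python3 -c "
from h import *
to([.5166,.2705,.0765])"
```

```text
t 5.35 pos [0.5166 0.2701 0.1249] yaw 67.9 F [-0.9  0.2 -0.3] gap 0.0411 tilt 0.04
shift cm [0.02 0.03 4.84] rz None
```

drive_tool(plan=[{"grip": 4.0,"x": 0,"y": 0,"z": 1.5,"rx": 0,"ry": 0,"rz": 0},{"grip": 4.0,"x": 0,"y": 0,"z": 3,"rx": 0,"ry": 0,"rz": 0},{"grip": 4.0,"x": 0,"y": 0,"z": 4,"rx": 0,"ry": 0,"rz": 0},{"grip": 4.0,"x": 0,"y": 0,"z": 4.3,"rx": 0,"ry": 0,"rz": 0},{"grip": 4.0,"x": 0,"y": 0,"z": 4.4,"rx": 0,"ry": 0,"rz": 0},{"grip": 4.0,"x": 0,"y": 0,"z": 4.5,"rx": 0,"ry": 0,"rz": 0},{"grip": 4.0,"x": 0,"y": 0,"z": 4.55,"rx": 0,"ry": 0,"rz": 0},{"grip": 4.0,"x": 0,"y": 0,"z": 4.6,"rx": 0,"ry": 0,"rz": 0},{"grip": 4.0,"x": 0,"y": 0,"z": 4.6,"rx": 0,"ry": 0,"rz": 0}])

```text
time: 6.25
eef_pos: [0.5163, 0.2702, 0.0785]
ee_rot: [0.0, 0.191, 0.982, 0.0]
wrist_force: [-0.3, 0.7, -1.4]
finger_gap: 0.0413
finger_force: 59.9
```

```bash
python3 -c "
from h import *
to([.5166,.2705,.0765])"
```

```text
t 6.25 pos [0.5163 0.2702 0.0785] yaw 68.0 F [-0.3  0.7 -1.4] gap 0.0413 tilt 0.02
shift cm [-0.02  0.04  0.2 ] rz None
```

drive_tool(plan=[{"grip": 4.0,"x": 0,"y": 0,"z": 0.05,"rx": 0,"ry": 0,"rz": 0},{"grip": 4.0,"x": 0,"y": 0,"z": 0.1,"rx": 0,"ry": 0,"rz": 0},{"grip": 4.0,"x": 0,"y": 0,"z": 0.15,"rx": 0,"ry": 0,"rz": 0},{"grip": 4.0,"x": 0,"y": 0,"z": 0.15,"rx": 0,"ry": 0,"rz": 0}])

```text
time: 6.65
eef_pos: [0.5162, 0.2702, 0.0767]
ee_rot: [-0.0, 0.191, 0.982, -0.0]
wrist_force: [-0.5, 0.6, -1.0]
finger_gap: 0.041
finger_force: 59.9
```

drive_tool(plan=[{"grip": 4.0,"x": 0,"y": 0,"z": 0.05,"rx": 0,"ry": 0,"rz": 0},{"grip": 4.0,"x": 0,"y": 0,"z": 0.08,"rx": 0,"ry": 0,"rz": 0},{"grip": 4.0,"x": 0,"y": 0,"z": 0.08,"rx": 0,"ry": 0,"rz": 0}])

```text
time: 6.95
eef_pos: [0.5162, 0.2702, 0.0765]
ee_rot: [0.0, 0.191, 0.982, 0.0]
wrist_force: [-1.6, -0.1, 4.2]
finger_gap: 0.0412
finger_force: 60.5
```

The jar is touching the floor at about 4 N. Releasing it and rising.

drive_tool(plan=[{"grip": 4.6,"x": 0,"y": 0,"z": 0,"rx": 0,"ry": 0,"rz": 0},{"grip": 5.2,"x": 0,"y": 0,"z": 0,"rx": 0,"ry": 0,"rz": 0},{"grip": 6.5,"x": 0,"y": 0,"z": 0,"rx": 0,"ry": 0,"rz": 0},{"grip": 6.5,"x": 0,"y": 0,"z": 0,"rx": 0,"ry": 0,"rz": 0},{"grip": 6.5,"x": 0,"y": 0,"z": -1,"rx": 0,"ry": 0,"rz": 0},{"grip": 6.5,"x": 0,"y": 0,"z": -3,"rx": 0,"ry": 0,"rz": 0},{"grip": 6.5,"x": 0,"y": 0,"z": -6,"rx": 0,"ry": 0,"rz": 0},{"grip": 6.5,"x": 0,"y": 0,"z": -9,"rx": 0,"ry": 0,"rz": 0},{"grip": 6.5,"x": 0,"y": 0,"z": -10,"rx": 0,"ry": 0,"rz": 0}])

```text
time: 7.85
eef_pos: [0.517, 0.2705, 0.1795]
ee_rot: [0.002, 0.191, 0.982, 0.001]
wrist_force: [0.2, 0.5, 0.5]
finger_gap: 0.0651
finger_force: 0.0
```

```bash
python3 - <<'E'
from h import *
I,D=imaging.grab_frame("side"); P=cloud("side",D); Z=P[...,2]
m=(Z>.085)&(Z<.115)&(abs(P[...,0]-.5165)<.06)&(abs(P[...,1]-.27)<.06); q=P[m]; print(m.sum(),np.median(q,0), q[:,2].max())
to([.515,.1298,.15],-6.3)
E
```

```text
646 [0.51686644 0.27516578 0.0991911 ] 0.1033321423616024
t 7.9 pos [0.517  0.2705 0.1796] yaw 68.0 F [0.2 0.7 0.5] gap 0.0648 tilt 0.28
shift cm [ -5.08 -13.13   2.93] rz 1.296
```

The jar stands at the right height (top about 0.100). Next is the knob.

drive_tool(plan=[{"grip": 4.0,"x": -1.5,"y": -4,"z": 0,"rx": 0,"ry": 0,"rz": 0.14},{"grip": 4.0,"x": -3,"y": -8,"z": 0,"rx": 0,"ry": 0,"rz": 0.28},{"grip": 4.0,"x": -4.6,"y": -12,"z": 1,"rx": 0,"ry": 0,"rz": 0.42},{"grip": 4.0,"x": -5.1,"y": -13.1,"z": 2,"rx": 0,"ry": 0,"rz": 0.56},{"grip": 4.0,"x": -5.1,"y": -13.1,"z": 2.9,"rx": 0,"ry": 0,"rz": 0.7},{"grip": 4.0,"x": -5.1,"y": -13.1,"z": 2.9,"rx": 0,"ry": 0,"rz": 0.84},{"grip": 4.0,"x": -5.1,"y": -13.1,"z": 2.9,"rx": 0,"ry": 0,"rz": 0.98},{"grip": 4.0,"x": -5.1,"y": -13.1,"z": 2.9,"rx": 0,"ry": 0,"rz": 1.12},{"grip": 4.0,"x": -5.1,"y": -13.1,"z": 2.9,"rx": 0,"ry": 0,"rz": 1.26},{"grip": 4.0,"x": -5.1,"y": -13.1,"z": 2.9,"rx": 0,"ry": 0,"rz": 1.296}])

```text
time: 8.9
eef_pos: [0.5139, 0.1295, 0.1462]
ee_rot: [-0.0, 0.747, 0.665, -0.001]
wrist_force: [0.3, -0.6, -0.4]
finger_gap: 0.0398
finger_force: 0.0
```

drive_tool(plan=[{"grip": 4.0,"x": 0,"y": 0,"z": 0,"rx": 0,"ry": 0,"rz": 0},{"grip": 4.0,"x": 0,"y": 0,"z": 0,"rx": 0,"ry": 0,"rz": 0}])

```text
time: 9.1
eef_pos: [0.5141, 0.1296, 0.1465]
ee_rot: [-0.0, 0.744, 0.668, -0.0]
wrist_force: [-0.1, 0.9, 0.3]
finger_gap: 0.0402
finger_force: 0.0
```

```bash
python3 - <<'E'
from h import *
to([.515,.1298,.093],-6.3)
E
```

```text
t 9.1 pos [0.5141 0.1296 0.1465] yaw -6.2 F [-0.1  0.9  0.3] gap 0.0402 tilt 0.05
shift cm [0.03 0.09 5.35] rz 0.001
```

drive_tool(plan=[{"grip": 4.0,"x": 0,"y": 0.1,"z": 2,"rx": 0,"ry": 0,"rz": 0},{"grip": 4.0,"x": 0,"y": 0.1,"z": 4,"rx": 0,"ry": 0,"rz": 0},{"grip": 4.0,"x": 0,"y": 0.1,"z": 5,"rx": 0,"ry": 0,"rz": 0},{"grip": 4.0,"x": 0,"y": 0.1,"z": 5.3,"rx": 0,"ry": 0,"rz": 0},{"grip": 3.0,"x": 0,"y": 0.1,"z": 5.3,"rx": 0,"ry": 0,"rz": 0},{"grip": 2.0,"x": 0,"y": 0.1,"z": 5.3,"rx": 0,"ry": 0,"rz": 0},{"grip": 1.2,"x": 0,"y": 0.1,"z": 5.3,"rx": 0,"ry": 0,"rz": 0},{"grip": 1.2,"x": 0,"y": 0.1,"z": 5.3,"rx": 0,"ry": 0,"rz": 0},{"grip": 1.2,"x": 0,"y": 0.1,"z": 5.3,"rx": 0,"ry": 0,"rz": 0},{"grip": 1.2,"x": 0,"y": 0.1,"z": 5.3,"rx": 0,"ry": 0,"rz": 0}])

```text
time: 10.1
eef_pos: [0.5166, 0.1295, 0.095]
ee_rot: [0.001, 0.745, 0.667, 0.001]
wrist_force: [4.4, -0.3, -0.0]
finger_gap: 0.0131
finger_force: 48.3
```

```bash
python3 - <<'E'
from h import *
to([.515,.1298,.093],-6.3-48.2)
E
```

```text
t 10.1 pos [0.5166 0.1295 0.095 ] yaw -6.3 F [ 4.4 -0.3 -0. ] gap 0.0131 tilt 0.21
shift cm [ 0.01 -0.17  0.2 ] rz 0.841
```

drive_tool(plan=[{"grip": 1.2,"x": 0,"y": 0,"z": 0,"rx": 0,"ry": 0,"rz": 0.06},{"grip": 1.2,"x": 0,"y": 0.1,"z": 0,"rx": 0,"ry": 0,"rz": 0.16},{"grip": 1.2,"x": 0,"y": 0.1,"z": 0,"rx": 0,"ry": 0,"rz": 0.28},{"grip": 1.2,"x": 0,"y": 0.1,"z": 0,"rx": 0,"ry": 0,"rz": 0.4},{"grip": 1.2,"x": 0,"y": 0.1,"z": 0,"rx": 0,"ry": 0,"rz": 0.52},{"grip": 1.2,"x": 0,"y": 0.1,"z": 0,"rx": 0,"ry": 0,"rz": 0.64},{"grip": 1.2,"x": 0,"y": 0.1,"z": 0,"rx": 0,"ry": 0,"rz": 0.74},{"grip": 1.2,"x": 0,"y": 0.1,"z": 0,"rx": 0,"ry": 0,"rz": 0.82},{"grip": 1.2,"x": 0,"y": 0.1,"z": 0,"rx": 0,"ry": 0,"rz": 0.84},{"grip": 1.2,"x": 0,"y": 0.1,"z": 0,"rx": 0,"ry": 0,"rz": 0.84}])

```text
time: 11.1
eef_pos: [0.5174, 0.1292, 0.095]
ee_rot: [0.0, 0.952, 0.306, 0.002]
wrist_force: [3.7, -3.8, 2.7]
finger_gap: 0.0131
finger_force: 48.7
```

drive_tool(plan=[{"grip": 1.2,"x": 0,"y": 0,"z": 0,"rx": 0,"ry": 0,"rz": 0},{"grip": 1.2,"x": 0,"y": 0,"z": 0,"rx": 0,"ry": 0,"rz": 0},{"grip": 3.0,"x": 0,"y": 0,"z": 0,"rx": 0,"ry": 0,"rz": 0},{"grip": 4.0,"x": 0,"y": 0,"z": 0,"rx": 0,"ry": 0,"rz": 0},{"grip": 4.0,"x": 0,"y": 0,"z": 0,"rx": 0,"ry": 0,"rz": 0},{"grip": 4.0,"x": 0,"y": 0,"z": -2,"rx": 0,"ry": 0,"rz": 0},{"grip": 4.0,"x": 0,"y": 0,"z": -5,"rx": 0,"ry": 0,"rz": 0},{"grip": 4.0,"x": 0,"y": 0,"z": -8,"rx": 0,"ry": 0,"rz": 0}])

```text
time: 11.9
eef_pos: [0.5159, 0.1294, 0.1747]
ee_rot: [-0.0, 0.952, 0.306, -0.001]
wrist_force: [0.2, 0.0, -0.9]
finger_gap: 0.0402
finger_force: 0.0
```

```bash
python3 - <<'E'
from h import *
to([.515,.1298,.16])
E
```

```text
t 11.9 pos [0.5159 0.1294 0.1747] yaw -54.4 F [ 0.2  0.  -0.9] gap 0.0402 tilt 0.08
shift cm [-0.05 -0.08  1.47] rz None
```

```bash
python3 - <<'E'
from h import *
to([.435,-.0978,.12],-109.2)
E
```

```text
t 11.9 pos [0.5159 0.1294 0.1747] yaw -54.4 F [ 0.2  0.  -0.9] gap 0.0402 tilt 0.08
shift cm [-19.8   13.78   5.48] rz 0.956
```

drive_tool(plan=[{"grip": 6.0,"x": -2.2,"y": 1.6,"z": 0,"rx": 0,"ry": 0,"rz": 0.1},{"grip": 6.0,"x": -5.5,"y": 3.9,"z": 0,"rx": 0,"ry": 0,"rz": 0.23},{"grip": 6.0,"x": -8.8,"y": 6.2,"z": 0,"rx": 0,"ry": 0,"rz": 0.37},{"grip": 6.0,"x": -12,"y": 8.4,"z": 0,"rx": 0,"ry": 0,"rz": 0.51},{"grip": 6.0,"x": -15.2,"y": 10.6,"z": 1.5,"rx": 0,"ry": 0,"rz": 0.65},{"grip": 6.0,"x": -18,"y": 12.6,"z": 3,"rx": 0,"ry": 0,"rz": 0.79},{"grip": 6.0,"x": -19.8,"y": 13.8,"z": 4.5,"rx": 0,"ry": 0,"rz": 0.92},{"grip": 6.0,"x": -19.8,"y": 13.8,"z": 5.5,"rx": 0,"ry": 0,"rz": 0.956},{"grip": 6.0,"x": -19.8,"y": 13.8,"z": 5.5,"rx": 0,"ry": 0,"rz": 0.956},{"grip": 6.0,"x": -19.8,"y": 13.8,"z": 5.5,"rx": 0,"ry": 0,"rz": 0.956}])

```text
time: 12.9
eef_pos: [0.4356, -0.0978, 0.1192]
ee_rot: [-0.0, 0.986, -0.166, -0.0]
wrist_force: [0.5, 0.1, 0.4]
finger_gap: 0.0603
finger_force: 0.0
```

```bash
cat > k.py <<'E'
from h import *
import sys
r={}
for n in("top","side"):
    I,D=imaging.grab_frame(n); P=cloud(n,D); Z=P[...,2]; near=np.hypot(P[...,0]-.5155,P[...,1]-.1298)<.05
    q=P[near&(Z>.09)&(Z<.115)]; c=cv2.minAreaRect((q[:,:2]*1000).astype(np.float32)); a=c[2] if c[1][0]>c[1][1] else c[2]-90
    hs=cv2.cvtColor(I,cv2.COLOR_RGB2HSV); red=near&((hs[...,0]<8)|(hs[...,0]>172))&(hs[...,1]>150)&(hs[...,2]>70)
    v,u=np.nonzero(red); t=ray(n,u.mean(),v.mean(),.061)[:2]*1000; d=t-np.array(c[0])
    w=near&(I.min(-1)>120)&(Z>.085); wm=P[w][:,:2].mean(0)*1000-np.array(c[0])
    print(n,"bar c",np.round(c[0],1),np.round(c[1],1),"ang",round(a,1),"tab ang",np.degrees(np.arctan2(d[1],d[0])).round(1),"r",np.hypot(*d).round(1),len(u),"ptr",wm.round(1))
    x,y=map(int,proj(n,[.5155,.1298,.08])); r[n]=cv2.resize(I[y-40:y+40,x-40:x+40,::-1],(400,400),interpolation=2)
cv2.imwrite(f"pics/{sys.argv[1]}.png",np.hstack(list(r.values())))
E
python3 k.py knob2; python3 -c "
from h import *
to([.435,-.0978,.02],-109.2)"
```

```text
top bar c [514.8 130. ] [50.9 15. ] ang 35.0 tab ang 34.9 r 35.0 27 ptr [10.5  7.5]
side bar c [514.8 129.4] [51.5 15.1] ang 36.2 tab ang 35.7 r 36.2 42 ptr [12.2  8.2]
t 13.0 pos [ 0.4359 -0.0977  0.1195] yaw -109.1 F [-0.2 -0.1  1. ] gap 0.0594 tilt 0.05
shift cm [-0.08  0.04  9.95] rz 0.002
```

View pics/knob2.png

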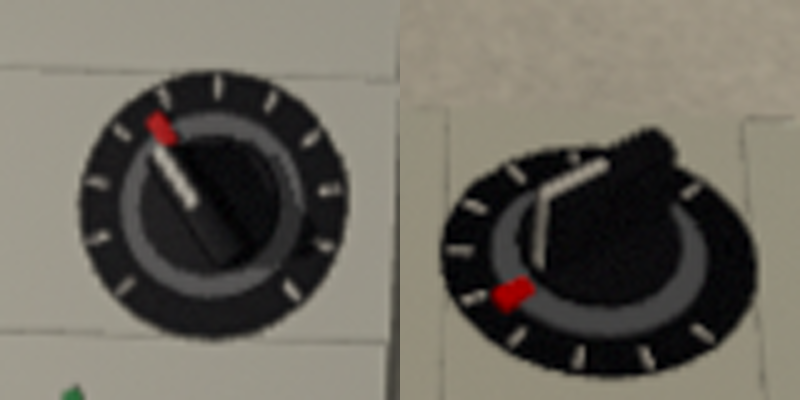

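The knob is set: pointer at 35.0°/36.2° against the tab at 34.9°/35.7° in the two views, with the white line aimed at the red tab in the crop. Now the box.

drive_tool(plan=[{"grip": 6.0,"x": 0,"y": 0,"z": 3,"rx": 0,"ry": 0,"rz": 0},{"grip": 6.0,"x": 0,"y": 0,"z": 6,"rx": 0,"ry": 0,"rz": 0},{"grip": 6.0,"x": 0,"y": 0,"z": 8.4,"rx": 0,"ry": 0,"rz": 0},{"grip": 6.0,"x": 0,"y": 0,"z": 9.2,"rx": 0,"ry": 0,"rz": 0},{"grip": 4.5,"x": 0,"y": 0,"z": 9.2,"rx": 0,"ry": 0,"rz": 0},{"grip": 3.8,"x": 0,"y": 0,"z": 9.2,"rx": 0,"ry": 0,"rz": 0},{"grip": 3.2,"x": 0,"y": 0,"z": 9.2,"rx": 0,"ry": 0,"rz": 0},{"grip": 3.0,"x": 0,"y": 0,"z": 9.2,"rx": 0,"ry": 0,"rz": 0},{"grip": 3.0,"x": 0,"y": 0,"z": 9.2,"rx": 0,"ry": 0,"rz": 0},{"grip": 3.0,"x": 0,"y": 0,"z": 9.2,"rx": 0,"ry": 0,"rz": 0}])

```text
time: 14.0
eef_pos: [0.436, -0.0981, 0.0283]
ee_rot: [0.0, 0.986, -0.167, 0.001]
wrist_force: [-0.2, 1.6, 8.0]
finger_gap: 0.033
finger_force: 59.9
```

drive_tool(plan=[{"grip": 3.0,"x": 0,"y": 0,"z": -0.5,"rx": 0,"ry": 0,"rz": 0},{"grip": 3.0,"x": 0,"y": 0,"z": -2,"rx": 0,"ry": 0,"rz": 0},{"grip": 3.0,"x": 0,"y": 0,"z": -5,"rx": 0,"ry": 0,"rz": 0},{"grip": 3.0,"x": 0,"y": 0,"z": -7.5,"rx": 0,"ry": 0,"rz": 0},{"grip": 3.0,"x": 0,"y": 0,"z": -8,"rx": 0,"ry": 0,"rz": 0},{"grip": 3.0,"x": 0,"y": 0,"z": -8,"rx": 0,"ry": 0,"rz": 0}])

```text
time: 14.6
eef_pos: [0.4358, -0.0981, 0.1079]
ee_rot: [0.0, 0.986, -0.167, 0.001]
wrist_force: [-0.1, -0.6, -2.2]
finger_gap: 0.0329
finger_force: 59.8
```

```bash
python3 - <<'E'
from h import *
to([.5225,-.2855,.1083],-95)
E
```

```text
t 14.6 pos [ 0.4358 -0.0981  0.1079] yaw -109.2 F [-0.1 -0.6 -2.2] gap 0.0329 tilt 0.14
shift cm [14.35 14.84  0.  ] rz -0.248
```

drive_tool(plan=[{"grip": 3.0,"x": 2,"y": 2.1,"z": 0,"rx": 0,"ry": 0,"rz": -0.05},{"grip": 3.0,"x": 5,"y": 5.2,"z": 0,"rx": 0,"ry": 0,"rz": -0.1},{"grip": 3.0,"x": 8.2,"y": 8.5,"z": 0,"rx": 0,"ry": 0,"rz": -0.15},{"grip": 3.0,"x": 11.2,"y": 11.6,"z": 0,"rx": 0,"ry": 0,"rz": -0.2},{"grip": 3.0,"x": 13.4,"y": 13.9,"z": 0,"rx": 0,"ry": 0,"rz": -0.25},{"grip": 3.0,"x": 14.3,"y": 14.8,"z": 0,"rx": 0,"ry": 0,"rz": -0.25},{"grip": 3.0,"x": 14.3,"y": 14.8,"z": 2,"rx": 0,"ry": 0,"rz": -0.25},{"grip": 3.0,"x": 14.3,"y": 14.8,"z": 4.5,"rx": 0,"ry": 0,"rz": -0.25},{"grip": 3.0,"x": 14.3,"y": 14.8,"z": 5.5,"rx": 0,"ry": 0,"rz": -0.25},{"grip": 3.0,"x": 14.3,"y": 14.8,"z": 6,"rx": 0,"ry": 0,"rz": -0.25}])

```text
time: 15.6
eef_pos: [0.5213, -0.2839, 0.0455]
ee_rot: [-0.001, 0.999, -0.043, -0.001]
wrist_force: [0.3, -0.4, -0.1]
finger_gap: 0.0328
finger_force: 59.8
```

drive_tool(plan=[{"grip": 3.0,"x": 0,"y": 0,"z": 0.4,"rx": 0,"ry": 0,"rz": 0},{"grip": 3.0,"x": 0,"y": 0,"z": 0.7,"rx": 0,"ry": 0,"rz": 0},{"grip": 3.0,"x": 0,"y": 0,"z": 0.9,"rx": 0,"ry": 0,"rz": 0},{"grip": 3.0,"x": 0,"y": 0,"z": 1.0,"rx": 0,"ry": 0,"rz": 0},{"grip": 3.0,"x": 0,"y": 0,"z": 1.1,"rx": 0,"ry": 0,"rz": 0},{"grip": 3.0,"x": 0,"y": 0,"z": 1.15,"rx": 0,"ry": 0,"rz": 0},{"grip": 3.0,"x": 0,"y": 0,"z": 1.15,"rx": 0,"ry": 0,"rz": 0}])

```text
time: 16.3
eef_pos: [0.5219, -0.2849, 0.0356]
ee_rot: [-0.0, 0.999, -0.043, 0.0]
wrist_force: [-0.3, -0.4, -0.6]
finger_gap: 0.0331
finger_force: 59.8
```

```bash
python3 - <<'E'
from h import *
to([.5225,-.2855,.0333],-95)
E
```

```text
t 16.3 pos [ 0.5219 -0.2849  0.0356] yaw -94.9 F [-0.3 -0.4 -0.6] gap 0.0331 tilt 0.01
shift cm [0.06 0.06 0.23] rz 0.002
```

drive_tool(plan=[{"grip": 3.0,"x": 0,"y": 0,"z": 0.06,"rx": 0,"ry": 0,"rz": 0},{"grip": 3.0,"x": 0,"y": 0,"z": 0.12,"rx": 0,"ry": 0,"rz": 0},{"grip": 3.0,"x": 0,"y": 0,"z": 0.17,"rx": 0,"ry": 0,"rz": 0},{"grip": 3.0,"x": 0,"y": 0,"z": 0.2,"rx": 0,"ry": 0,"rz": 0},{"grip": 3.0,"x": 0,"y": 0,"z": 0.2,"rx": 0,"ry": 0,"rz": 0}])

```text
time: 16.8
eef_pos: [0.5219, -0.2848, 0.0334]
ee_rot: [-0.0, 0.999, -0.043, -0.0]
wrist_force: [-0.1, 0.0, -0.7]
finger_gap: 0.033
finger_force: 59.8
```

drive_tool(plan=[{"grip": 3.0,"x": 0,"y": 0,"z": 0.04,"rx": 0,"ry": 0,"rz": 0},{"grip": 3.0,"x": 0,"y": 0,"z": 0.06,"rx": 0,"ry": 0,"rz": 0},{"grip": 3.0,"x": 0,"y": 0,"z": 0.06,"rx": 0,"ry": 0,"rz": 0}])

```text
time: 17.1
eef_pos: [0.5219, -0.2848, 0.0333]
ee_rot: [0.0, 0.999, -0.043, 0.0]
wrist_force: [-2.0, 1.0, 4.7]
finger_gap: 0.0328
finger_force: 60.6
```

The box is touching the tray at about 5 N. Releasing it and rising.

drive_tool(plan=[{"grip": 3.6,"x": 0,"y": 0,"z": 0,"rx": 0,"ry": 0,"rz": 0},{"grip": 4.5,"x": 0,"y": 0,"z": 0,"rx": 0,"ry": 0,"rz": 0},{"grip": 6,"x": 0,"y": 0,"z": 0,"rx": 0,"ry": 0,"rz": 0},{"grip": 6,"x": 0,"y": 0,"z": 0,"rx": 0,"ry": 0,"rz": 0},{"grip": 6,"x": 0,"y": 0,"z": -1,"rx": 0,"ry": 0,"rz": 0},{"grip": 6,"x": 0,"y": 0,"z": -4,"rx": 0,"ry": 0,"rz": 0},{"grip": 6,"x": 0,"y": 0,"z": -8,"rx": 0,"ry": 0,"rz": 0},{"grip": 6,"x": 0,"y": 0,"z": -12,"rx": 0,"ry": 0,"rz": 0},{"grip": 6,"x": 0,"y": 0,"z": -15,"rx": 0,"ry": 0,"rz": 0},{"grip": 6,"x": 0,"y": 0,"z": -15,"rx": 0,"ry": 0,"rz": 0}])

```text
time: 18.1
eef_pos: [0.523, -0.2856, 0.1878]
ee_rot: [0.002, 0.999, -0.043, 0.003]
wrist_force: [-0.5, -0.0, -0.5]
finger_gap: 0.0599
finger_force: 0.0
```

```bash
python3 k.py knob3; python3 - <<'E'
from h import *
I,D=imaging.grab_frame("side"); cv2.imwrite("pics/side2.png",I[:,:,::-1]); P=cloud("side",D)
q=P[(abs(P[...,0]-.522)<.065)&(abs(P[...,1]+.285)<.055)&(P[...,2]>.028)&(P[...,2]<.05)]; r=cv2.minAreaRect((q[:,:2]*1000).astype(np.float32)); print(r,np.percentile(q[:,2],[5,50,95]))
to([.5,0,.2])
E
```

```text
top bar c [515.1 130. ] [50.9 14.2] ang 35.4 tab ang 35.1 r 34.8 27 ptr [10.2  7.5]
side bar c [516.  130.3] [50.7 16.1] ang 38.4 tab ang 35.9 r 34.4 40 ptr [10.9  6.7]
((521.1388549804688, -284.46856689453125), (41.98301315307617, 83.13439178466797), 84.85834503173828) [0.02930646 0.03416599 0.03720147]
t 18.25 pos [ 0.5215 -0.2846  0.1827] yaw -94.9 F [-1.  -0.3  0.3] gap 0.0599 tilt 0.03
shift cm [ -4.57 -28.17  -1.72] rz None
```

View pics/side2.png

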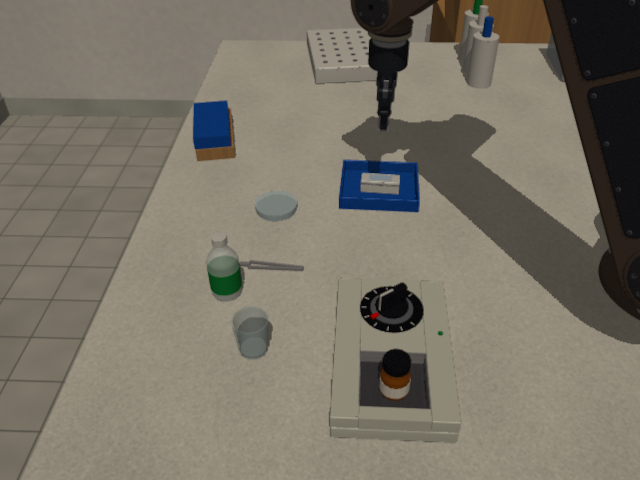

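The jar stands upright in the well at (395,375), the box lies flat in the tray at (380,183), and the pointer is aimed at the red tab at (375,316). The bystanders haven't moved and the gripper is clear. Handing in.

```bash
python3 -c "
from plant import bot
print(bot.job_done())"
```

```text
the job is handed in; nothing more can be done
None
```

The job is handed in at about 18 s with no verdict shown: the jar is upright in the well, the slide box is flat in the blue tray, the knob pointer is within about 3° of the red tab, and the bystanders look unmoved.

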